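# Pull the orange filter cassette from the fume filter unit

## Task

Swing the clear cover of the green fume filter unit all the way open, letting it come gently onto its stop, and leave it there. Then pinch the two side catches of the orange cassette together, draw it straight up out of its bay and finish holding it, still pinched, still and upright, with its underside at least 40 mm above the green deck. Leave the blue cassette latched in its bay and do not disturb the things standing around.

Things in the scene. Friction and masses are not known exactly. Their poses are not given: they have to be found in the camera images.
- unit: Green steel filter unit fixed to the bench, 140 (x) x 240 (y) x 85 mm high without its cover. Origin: centre of its underside; x points from its front to its hinge side. Flat deck at z = 85 with two bays at x = 0, y = +50 and -50, a cassette in each; bay floors at z = 15. Hinge axis along y at x = +70, z = 85. A 56 mm duct stub leaves the rear at z = 45, ending at x = 128.
- cover (a joint): Hinge of the cover, a box-shaped lid 140 x 240 x 50 mm, clear top, grey rims, 0.3 kg. Rad: 0 = closed, growing as the bar at its front goes up and over to the far side, 1.7 = on its stop, just past upright. Stiff friction hinge: it stays where it is left; moving it takes up to about 7 N at the bar. Starts between 0 and 0.35.
- cover_bar (a point): Middle of the cover's handle: a round steel bar 10 mm thick, 90 mm long along the unit's y, on posts at its ends (80 mm free between), 35 mm of finger gap between it and the front rim. Closed, it lies 180 mm in front of the hinge axis and 20 mm above it; it turns with the cover. The point's x points from the bar towards the hinge side.
- orange: Orange filter cassette, 60 (x) x 52 (y) x 68 mm high, 0.15 to 0.35 kg, in either bay, turned as the unit is, 1.5 mm play. Origin: centre of its underside. Two catch plates on its -x and +x sides, 32 mm wide (y), rise to z = 107, 37 mm above the deck. Over their outer faces: 58 mm sprung out, 44 mm pinched. Pinched, it is lifted by these plates; it is free of the unit after 70 mm.
- orange_near_catch (a joint): Sprung catch of the orange cassette, the plate on its -x (front) side. Value in m: 0 = sprung out, 0.007 = pressed fully in; 2 N to start, 6 N fully in. A hook on it holds the cassette down under the deck until it is pressed in more than 4 mm.
- orange_far_catch (a joint): Sprung catch of the orange cassette, the plate on its +x (hinge) side. Value in m: 0 = sprung out, 0.007 = pressed fully in; 2 N to start, 6 N fully in. A hook on it holds the cassette down under the deck until it is pressed in more than 4 mm.
- blue: Blue filter cassette, the same shape and catches as the orange one, in the other bay; to be left seated. Origin: centre of its underside.
- flux_jar: Jar with yellow cap, 64 mm across, 85 mm tall; bystander. Origin: centre of its underside.
- mug: Blue mug, 80 mm across, 95 mm tall; bystander. Origin: centre of its underside.
- wrench: Wrench 180 mm long lying along its x; bystander. Origin: middle of its underside.
- brush: Brush 180 mm long lying along its x; bystander. Origin: middle of its underside.
- lug: Brass lug, a ring 42 mm across, 40 mm tall; bystander. Origin: centre of its underside.
- tube_end: Steel tube end standing upright, 36 mm across, 90 mm tall; bystander. Origin: centre of its underside.

How it is judged:
By the outcome, as a careful person would: the job done as asked, in the order asked, and still so for the second after the job is handed in, while the arm keeps its last pose, push and grip.
It also fails if it takes over 51 s, if anything falls off the work surface, if the arm or the gripper's body presses on something with over 40 N, if the wrist force passes 120 N, or if a joint passes its speed limit or range.

## Robot

A 6-joint arm with a two-finger parallel gripper is mounted at the origin on the work surface. World frame = base frame: x ahead of the robot, y to its left, z up, the work surface at z = 0. Lengths are in m, angles in rad, forces in N, time in s.
With the tool pointing down it reaches from about 0.275 to 0.725 m from the base axis. Payload 15.9 kg.
Tool frame: the origin (TCP) lies at the very end of the fingers, on their centre line; the grasp point (between the pads) lies 19 mm behind it; z points along the fingers, y is the line along which they close (so a half turn about z gives the same grasp; the last joint's range is limited). The gripper opens to 85 mm and grips with 20 to 120 N. Pads are 22 mm wide; open, the fingers measure 114 mm over their backs; the gripper's body (76 mm by 85 mm) begins 54 mm behind the grasp point. The pads swing forward as they close: fully open they stand 13 mm farther back than shut.
Start: joints at [0, 0.213, -0.034, 1.323, 0, 1.571], TCP at [0.5, -0, 0.231] pointing down, gripper open.
Joint ranges: [-2.98, 2.98], [-0.74, 1.72], [-1.14, 1.35], [-2.1, 2.04], [-1.57, 1.44], [-3.14, 3.14]. Speed limits (rad/s): [1.89, 1.89, 2.39, 2.57, 3.14, 3.14].

## Interface

Orientations are given as a unit quaternion [x, y, z, w].
In Python, from plant import manip gives the robot as it stands.
- The arm moves only by the tool step_arm, never from a script. Its argument "commands" is a list of rows, each a list of 7 numbers: the shift along the world's x, y, z in mm, then the turn, a rotation vector about the world's x, y, z in degrees, then the opening, from 0 (shut) to 1 (fully open). In form: [[dx, dy, dz, ax, ay, az, grip], ...]. A call has 1 to 8 rows; each row shifts and turns the commanded pose from where the row before left it; what a row does not reach is not made up. A row lasts 1/10 s, in which the tool goes at most 50 mm and 8.59 degrees, less where a joint would pass 70% of its speed; a pose out of reach is approached as far as the arm can. A call is refused whole if a number of a shift passes 50 or a number of a turn 8.59, either way. A call with a gripper value outside its range is refused whole. The fingers move at their own pace and stop on an object; "force" is the grip in N (left out, the last holds). Time passes only in rows, so rows that do not move let the fingers close. It gives the time, the measured TCP pose, the force, the opening and the grip force at its end, in the units of the state.
- manip.state(): the state, without advancing time (a new reading comes with each control period).
- manip.capture(name): name is "scene" or "side" or "wrist"; returns the picture (480x640x3 uint8, blue, green, red); there is no depth.
- manip.camera_params(name): a dict with "camera_matrix" (3x3 intrinsics, pixels), "pose" (4x4, takes a point from camera to world coordinates); the wrist camera has in their place "hand_eye" (4x4, takes a point from camera to tool coordinates, whose origin is the TCP and whose axes are the flange's). Camera axes: x right, y up, looking along -z (the intrinsics and any distortion apply to the point x, -y, -z); pixel columns grow to the right and rows downward; lengths in m; the calibration is good to about 2 mm. A picture is of the moment at which its call begins: read the wrist's pose just before it. camera_params takes no time and is no camera call.
- manip.finish_job(): hands the job in; it is judged then, once.
Trained networks look in the newest picture that a camera, given by its name, has taken for a name from the list of things; names that differ only in an ending like _2 or _b are one class to them, and where a whole thing is asked for, a point or a joint stands for the part that bears it (a point fixed in the world has none). Each returns a list of dicts, best first, with "conf" (0 to 1); they miss things now and then, are a little off and sometimes report something else, mostly with a low value. They report only what shows in the picture. A call takes as long as a camera call.
- manip.search_frame(camera, thing): "uv" ([column, row] in pixels, amid what is visible of it).
- manip.spot_point(camera, thing): "uv" ([column, row] in pixels: a listed point, or the origin of a listed thing).
The state is a dict: "clock": time; "joint_pos": joint angles; "joint_vel": joint speeds; "tau": joint torques, N m; "eef_pos": TCP position; "tcp_rot": TCP orientation; "ft_force": force on the tool from outside, world axes, zero at the start; "moment": the same for the moment, N m; "finger_gap": finger opening in m; "grip_force": force on a finger pad.
Only numpy, scipy, OpenCV 4.12 (cv2) and the standard library are available. Lean on these libraries where they do the work, as an engineer would, in place of code of your own. Each camera call takes 0.05 s, during which the arm holds its last target. There are 200 camera calls.

## Working session

There is one attempt and no reset: what is moved stays moved. The work goes in short steps, Python scripts to look and compute and a tool call to move; the robot and the scene stay as the last step left them, time stands still between calls to the robot, and variables do not carry over. Pictures are saved under pics/ and viewed, at most 10 in all, crops included, and the job is handed in when it is done.

Besides the shell and the picture viewer there is one more tool, called after "Request:" in YAML: its name, and indented under it one key for each argument. step_arm: Moves the arm, as the interface text tells. Its arguments: {"type":"object","properties":{"commands":{"type":"array"},"force":{"type":"number"}},"required":["commands"]}

```bash
ls; mkdir -p pics
python3 - <<'E'
from plant import manip
import cv2, numpy as np
np.set_printoptions(precision=3,suppress=True)
for c in ("scene","side"):
    im=manip.capture(c); cv2.imwrite(f"pics/{c}0.png",im)
    p=manip.camera_params(c); print(c,p)
    for t in ("unit","cover_bar","orange","blue","orange_near_catch","orange_far_catch","flux_jar","mug","wrench","brush","lug","tube_end"):
        print(t,[(np.round(d["uv"]),round(d["conf"],2)) for d in manip.spot_point(c,t)[:2]])
print(manip.camera_params("wrist")); print(manip.state())
E
```

```text
pics
scene {'camera_matrix': array([[575.511,   0.   , 319.947],
       [  0.   , 575.511, 241.968],
       [  0.   ,   0.   ,   1.   ]]), 'pose': array([[ 0.783, -0.432,  0.448,  1.216],
       [ 0.622,  0.529, -0.577, -0.897],
       [ 0.012,  0.73 ,  0.683,  1.147],
       [ 0.   ,  0.   ,  0.   ,  1.   ]])}
unit [(array([336., 252.]), 0.65)]
cover_bar [(array([304., 200.]), 0.72)]
orange [(array([388., 177.]), 0.54)]
blue []Traceback (most recent call last):
  File "<stdin>", line 8, in <module>
ValueError: it knows: blue, brush, cover_bar, flux_jar, lug, mug, orange, tube_end, unit, wrench
```

View pics/scene0.png

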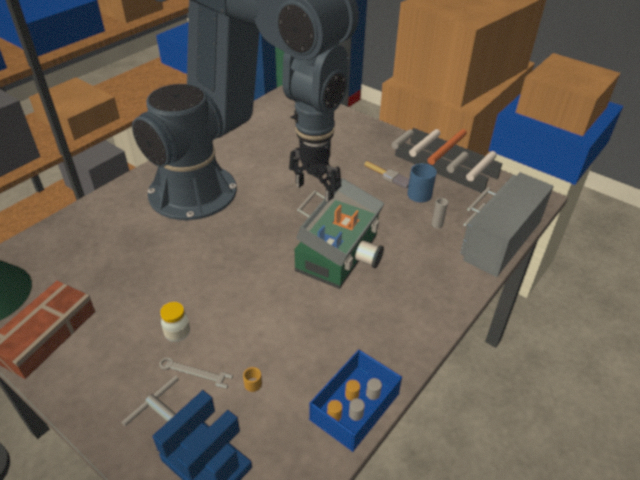

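The scene picture shows the unit at about (340,235), with its bar at (312,203) facing the robot. Orange is at (346,216), blue at (330,238), and the duct stub at (370,253) on the side away from the robot.

Run:
```python
from plant import manip
import cv2, numpy as np
np.set_printoptions(precision=4,suppress=True)
cs=("scene","side","wrist")
for c in cs:
    im=manip.capture(c); cv2.imwrite(f"pics/{c}1.png",im)
    if c!="scene": print(c,manip.camera_params(c))
    for t in ("unit","cover_bar","orange","blue","mug","tube_end","brush"):
        print(t,[(np.round(d["uv"]),round(d["conf"],2)) for d in manip.spot_point(c,t)[:2]])
s=manip.state();print({k:np.round(v,4) for k,v in s.items()})
im=cv2.imread("pics/scene1.png")[150:300,260:460]; cv2.imwrite("pics/scene1c.png",cv2.resize(im,None,fx=4,fy=4,interpolation=cv2.INTER_CUBIC))
```

```text
unit [(array([334., 252.]), 0.95), (array([418., 193.]), 0.29)]
cover_bar [(array([305., 200.]), 0.84)]
orange []
blue []
mug [(array([417., 193.]), 0.66)]
tube_end [(array([438., 224.]), 0.84), (array([390., 177.]), 0.67)]
brush [(array([388., 177.]), 0.72)]
side {'camera_matrix': array([[539.3221,   0.    , 317.4608],
       [  0.    , 539.3221, 240.333 ],
       [  0.    ,   0.    ,   1.    ]]), 'pose': array([[ 0.8725,  0.281 , -0.3998, -0.0891],
       [-0.4886,  0.5171, -0.7028, -1.093 ],
       [ 0.0093,  0.8085,  0.5884,  1.0226],
       [ 0.    ,  0.    ,  0.    ,  1.    ]])}
unit [(array([305., 259.]), 0.69)]
cover_bar [(array([279., 227.]), 0.93)]
orange []
blue []
mug [(array([267., 196.]), 0.79)]
tube_end [(array([303., 199.]), 0.52)]
brush [(array([228., 204.]), 0.84)]
wrist {'camera_matrix': array([[379.2877,   0.    , 319.6514],
       [  0.    , 379.2877, 240.8895],
       [  0.    ,   0.    ,   1.    ]]), 'hand_eye': array([[ 0.0008,  0.9499,  0.3124,  0.0801],
       [ 1.    , -0.0007, -0.0005,  0.0002],
       [-0.0003,  0.3124, -0.9499, -0.1421],
       [ 0.    ,  0.    ,  0.    ,  1.    ]])}
unit []
cover_bar [(array([206., 169.]), 0.79)]
orange []
blue []
mug []
tube_end []
brush []
{'clock': np.float64(1.45), 'joint_pos': array([-0.    ,  0.2129, -0.0344,  1.3235,  0.    ,  1.5708]), 'joint_vel': array([ 0.0004, -0.0003,  0.0009,  0.0005, -0.0013, -0.0011]), 'tau': array([  0.0001, -68.5956,  48.7331,   0.0012,  -0.    ,  -0.0001]), 'eef_pos': array([ 0.5   , -0.    ,  0.2313]), 'tcp_rot': array([0.7071, 0.7071, 0.    , 0.    ]), 'ft_force': array([-0.4805,  0.1782,  0.4911]), 'moment': array([-0.0093,  0.0072,  0.026 ]), 'grip_force': np.float64(0.0), 'finger_gap': np.float64(0.0854)}
```

View pics/side1.png

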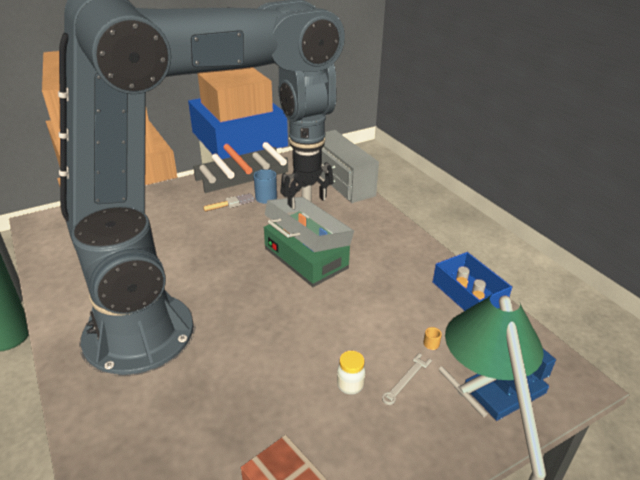

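View pics/wrist1.png

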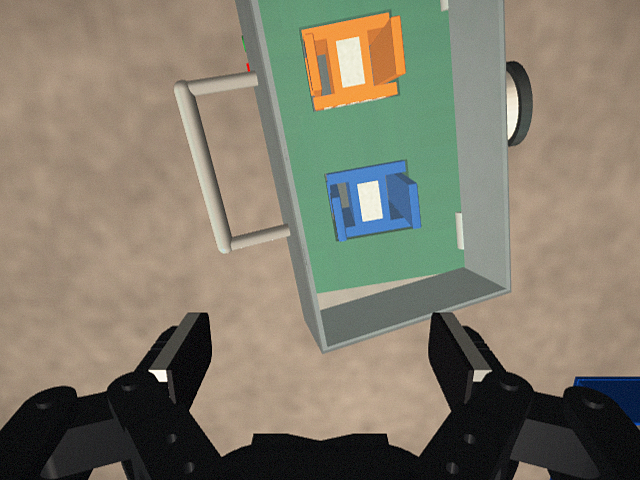

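View pics/scene1c.png

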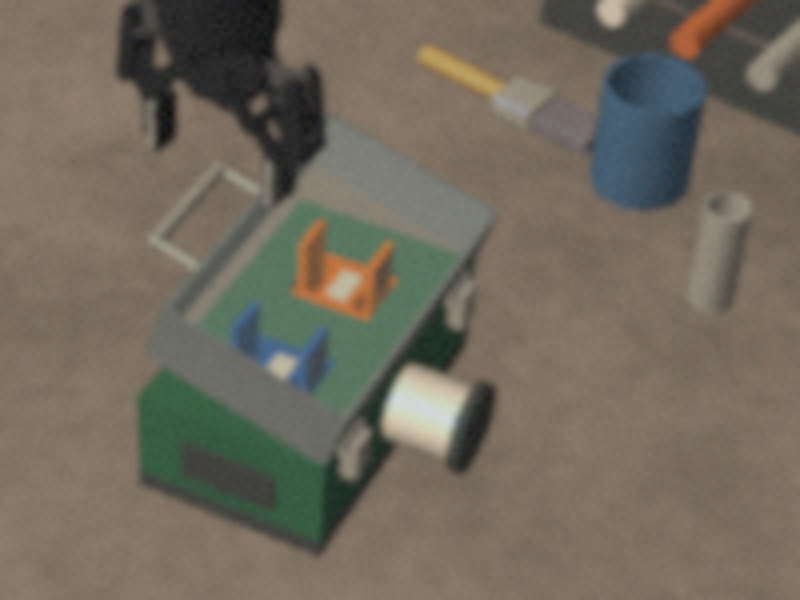

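The wrist view has image right = +x and up = +y. The bar runs from (182,86) to (225,248). The orange label is at (351,62), so orange is in the +y bay, and the blue label is at (370,201). I'll fit the unit pose and cover angle to these points.

```bash
cat > h.py <<'E'
from plant import manip
import numpy as np
from scipy.spatial.transform import Rotation as R
from scipy.optimize import least_squares
np.set_printoptions(precision=4,suppress=True)
def campose(c,s=None):
    p=manip.camera_params(c)
    if c!="wrist": return p["camera_matrix"],np.array(p["pose"])
    s=s or manip.state(); T=np.eye(4); T[:3,:3]=R.from_quat(s["tcp_rot"]).as_matrix(); T[:3,3]=s["eef_pos"]
    return p["camera_matrix"],T@np.array(p["hand_eye"])
def proj(cp,P):
    K,T=cp; q=(np.atleast_2d(P)-T[:3,3])@T[:3,:3]; q=q*[1,-1,-1]; u=q@K.T; return u[:,:2]/u[:,2:]
def unit2w(u,P): # u=x,y,yaw
    return R.from_euler('z',u[2]).apply(np.atleast_2d(P))+[u[0],u[1],0]
def barpt(q,y=0,r=(-.18,.02)):
    x,z=r; c,s=np.cos(q),np.sin(q)   # front goes up
    return [.07+c*x+s*z, y, .085-s*x+c*z]
E
python3 - <<'E'
from h import *
w=campose("wrist");sc=campose("scene");sd=campose("side")
obs=[(w,lambda q:[0,.05,.083],(351,62),1),(w,lambda q:[0,-.05,.083],(370,201),1),
(w,lambda q:barpt(q,.042),(182,86),1),(w,lambda q:barpt(q,-.042),(225,248),1),
(sc,lambda q:barpt(q),(306,200.5),.8),(sd,lambda q:barpt(q),(279.5,227),.5),(sc,lambda q:[0,0,0],(334,252),.2),
(sc,lambda q:[0,.05,.083],(346.5,221.5),1),(sc,lambda q:[0,-.05,.083],(330.5,241),1)]
f=lambda p:np.concatenate([wt*(proj(c,unit2w(p[:3],g(p[3])))[0]-uv) for c,g,uv,wt in obs])
r=least_squares(f,[.55,.1,.2,.2],loss='soft_l1');print(r.x,np.degrees(r.x[2:]));print(f(r.x).reshape(-1,2))
print("bar",unit2w(r.x[:3],barpt(r.x[3])),"orange",unit2w(r.x[:3],[0,.05,.015]))
for a in np.arange(0,1.71,.2).tolist()+[1.7]: print(round(a,2),unit2w(r.x[:3],barpt(a)))
E
```

```text
[0.53   0.0669 0.1672 0.3375] [ 9.5819 19.3373]
[[-0.5799 -0.2122]
 [-1.5221 -0.2892]
 [ 3.5621  4.2071]
 [ 0.0843 -5.3531]
 [ 1.7735 -2.0869]
 [-0.0215 -1.3535]
 [ 0.5228  0.1466]
 [-0.7158 -0.641 ]
 [-1.4731  0.9235]]
bar [[0.4381 0.0513 0.1635]] orange [[0.5217 0.1162 0.015 ]]
0.0 [[0.4215 0.0485 0.105 ]]
0.2 [[0.429  0.0498 0.1404]]
0.4 [[0.4432 0.0522 0.1735]]
0.6 [[0.4637 0.0557 0.2031]]
0.8 [[0.4895 0.06   0.2281]]
1.0 [[0.5197 0.0651 0.2473]]
1.2 [[0.5531 0.0708 0.26  ]]
1.4 [[0.5883 0.0767 0.2658]]
1.6 [[0.6239 0.0827 0.2643]]
1.7 [[0.6415 0.0857 0.2609]]
```

Request:
step_arm:
  commands:
    - [-15,15,0,0,0,4.8,0.42]
    - [-15,15,0,0,0,4.8,0.42]
    - [-10,12,-6,-0.95,5.65,0,0.42]
    - [-11,11,-6,-0.95,5.65,0,0.42]
    - [0,0,0,0,0,0,0.42]
    - [0,0,0,0,0,0,0.42]
  force: 40

```text
clock: 2.05
eef_pos: [0.4496, 0.053, 0.2189]
tcp_rot: [0.642, 0.76, -0.076, -0.064]
ft_force: [0.3, 0.7, -0.5]
finger_gap: 0.0356
grip_force: 0.0
```

Run:
```python
from h import *
import cv2
s=manip.state(); w=campose("wrist",s); im=manip.capture("wrist")
p=[.53,.0669,.1672,.3375]
R_=R.from_quat(s["tcp_rot"]).as_matrix(); print(s["eef_pos"],s["finger_gap"]); print(R_)
print(manip.spot_point("wrist","cover_bar")[:2])
for y in(-.045,0,.045):
    uv=proj(w,unit2w(p[:3],barpt(p[3],y)))[0]; print(uv); cv2.circle(im,tuple(int(v) for v in uv),3,(0,0,255),-1)
for y in(-.05,.05):
    uv=proj(w,unit2w(p[:3],[0,y,.083]))[0]; cv2.circle(im,tuple(int(v) for v in uv),3,(255,0,255),-1)
cv2.imwrite("pics/w2.png",im)
```

```text
[0.4496 0.053  0.2189] 0.03563804069828461
[[-0.1674  0.9665 -0.1944]
 [ 0.9859  0.1642 -0.0328]
 [ 0.0002 -0.1972 -0.9804]]
[{'uv': [314.3, 255.3], 'conf': 0.65}]
[318.12   334.6966]
[318.1526 265.0259]
[318.1897 185.5387]
```

View pics/w2.png

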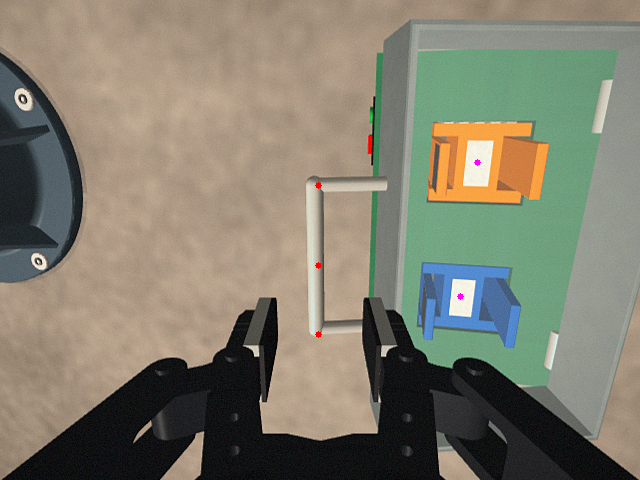

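The bar runs from (315,183) to (315,328), about 2 mm off the prediction, and the labels sit on theirs. I'll descend onto the bar and close.

Request:
step_arm:
  commands:
    - [-5,0,-20,0,0,0,0.42]
    - [-4,0,-18,0,0,0,0.42]
    - [-4,0,-18,0,0,0,0.42]
    - [-3,0,-17,0,0,0,0.42]
    - [0,0,0,0,0,0,0.0]
    - [0,0,0,0,0,0,0.0]
    - [0,0,0,0,0,0,0.0]
    - [0,0,0,0,0,0,0.0]
  force: 40

```text
clock: 2.95
eef_pos: [0.4325, 0.0525, 0.1474]
tcp_rot: [0.642, 0.76, -0.076, -0.064]
ft_force: [-8.7, -2.7, 0.6]
finger_gap: 0.008
grip_force: 39.3
```

Run:
```python
from h import *
qs=np.r_[np.arange(.34,1.5,.08),1.54,1.58,1.61,1.64,1.66,1.68,1.70,1.71,1.72]
P=unit2w([.53,.0669,.1672],[barpt(q) for q in qs])*1000
P=np.round(P*2)/2
for q,d in zip(qs[1:],np.diff(P,axis=0)): print(round(q,2),d.tolist())
```

```text
0.42 [6.5, 1.0, 12.5]
0.5 [7.5, 1.5, 12.5]
0.58 [9.0, 1.5, 11.5]
0.66 [9.5, 1.5, 10.5]
0.74 [10.5, 1.5, 10.0]
0.82 [11.0, 2.0, 9.5]
0.9 [11.5, 2.0, 8.0]
0.98 [12.5, 2.0, 7.0]
1.06 [13.0, 2.5, 6.5]
1.14 [13.5, 2.0, 5.0]
1.22 [13.5, 2.5, 4.0]
1.3 [14.0, 2.0, 3.0]
1.38 [14.0, 2.5, 1.5]
1.46 [14.5, 2.5, 0.5]
1.54 [14.5, 2.5, -0.5]
1.58 [7.0, 1.0, -0.5]
1.61 [5.0, 1.0, -1.0]
1.64 [5.5, 1.0, -1.0]
1.66 [3.5, 0.5, -0.5]
1.68 [3.5, 0.5, -1.0]
1.7 [3.5, 0.5, -0.5]
1.71 [1.5, 0.5, -0.5]
1.72 [2.0, 0.5, -0.5]
```

Request:
step_arm:
  commands:
    - [6.5,1,12.5,0,0,0,0]
    - [7.5,1.5,12.5,0,0,0,0]
    - [9,1.5,11.5,0,0,0,0]
    - [0,0,0,0,0,0,0]
  force: 40

```text
clock: 3.35
eef_pos: [0.4534, 0.0563, 0.1854]
tcp_rot: [0.642, 0.76, -0.078, -0.066]
ft_force: [-31.2, -6.0, 25.0]
finger_gap: 0.008
grip_force: 41.5
```

Request:
step_arm:
  commands:
    - [-2,0,1.5,0,0,0,0]
    - [9.5,1.5,10.5,0,0,0,0]
    - [10.5,1.5,10,0,0,0,0]
    - [0,0,0,0,0,0,0]

```text
clock: 3.75
eef_pos: [0.4719, 0.0596, 0.2079]
tcp_rot: [0.642, 0.76, -0.077, -0.066]
ft_force: [-30.5, -3.4, 31.9]
finger_gap: 0.0077
grip_force: 43.0
```

Request:
step_arm:
  commands:
    - [-2,0,2,0,0,0,0]
    - [9.5,1.5,10.5,0,0,0,0]
    - [10.5,1.5,10,0,0,0,0]
    - [0,0,0,0,0,0,0]

```text
clock: 4.15
eef_pos: [0.4946, 0.0635, 0.2286]
tcp_rot: [0.642, 0.76, -0.074, -0.063]
ft_force: [8.2, 4.7, -10.4]
finger_gap: 0.0078
grip_force: 40.3
```

Run:
```python
from h import *
import cv2
im=manip.capture("side"); cv2.imwrite("pics/a.png",cv2.resize(im[130:300,220:380],None,fx=3.5,fy=3.5)); 
im2=manip.capture("wrist"); cv2.imwrite("pics/b.png",np.hstack([cv2.resize(im[130:310,230:370],(400,514)),cv2.resize(im2,(400,300)) if 0 else cv2.copyMakeBorder(cv2.resize(im2,(400,300)),107,107,0,0,0)]))
s=manip.state(); print(s["ft_force"],s["joint_pos"])
```

```text
[  9.757    5.1619 -12.7218] [ 0.1316  0.3977  0.1884  1.5572 -0.0061  1.5355]
```

View pics/b.png

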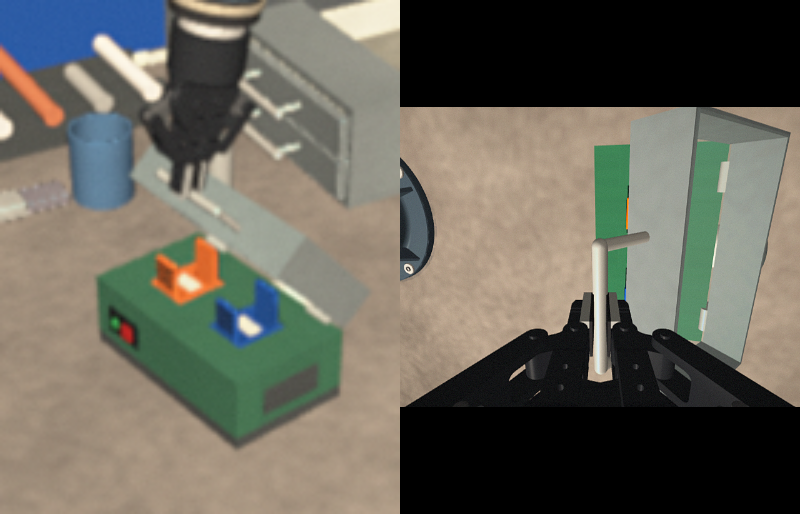

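The cover is about half open. The bar is centred in the pads, roughly 12 mm behind the tip. I'll continue, steering by the measured force.

Request:
step_arm:
  commands:
    - [11.5,2,8.5,0,0,0,0]
    - [12,2,7.5,0,0,0,0]
    - [12.5,2,7,0,0,0,0]
    - [0,0,0,0,0,0,0]

```text
clock: 4.65
eef_pos: [0.5304, 0.07, 0.2498]
tcp_rot: [0.642, 0.76, -0.075, -0.064]
ft_force: [11.1, 8.0, -26.4]
finger_gap: 0.008
grip_force: 40.1
```

Request:
step_arm:
  commands:
    - [0.5,0.5,-1.5,0,0,0,0]
    - [13,2.5,4.5,0,0,0,0]
    - [13.5,2.5,3.5,0,0,0,0]
    - [0,0,0,0,0,0,0]

```text
clock: 5.05
eef_pos: [0.5561, 0.0747, 0.2584]
tcp_rot: [0.642, 0.76, -0.075, -0.064]
ft_force: [-0.0, 1.3, 5.9]
finger_gap: 0.0079
grip_force: 42.4
```

Request:
step_arm:
  commands:
    - [14,2.5,3,0,0,0,0]
    - [14,2.5,2,0,0,0,0]
    - [14,2.5,1,0,0,0,0]
    - [0,0,0,0,0,0,0]

```text
clock: 5.45
eef_pos: [0.5985, 0.0822, 0.2642]
tcp_rot: [0.642, 0.76, -0.075, -0.064]
ft_force: [1.5, 2.6, 3.8]
finger_gap: 0.0076
grip_force: 41.0
```

Request:
step_arm:
  commands:
    - [7,1,0,0,0,0,0]
    - [7,1.5,0,0,0,0,0]
    - [5,1,-0.5,0,0,0,0]
    - [4,0.5,-0.5,0,0,0,0]
    - [0,0,0,0,0,0,0]

```text
clock: 5.95
eef_pos: [0.6206, 0.086, 0.263]
tcp_rot: [0.642, 0.76, -0.075, -0.064]
ft_force: [0.1, 1.6, 3.0]
finger_gap: 0.0076
grip_force: 40.8
```

Request:
step_arm:
  commands:
    - [3,0.5,-0.5,0,0,0,0]
    - [2.5,0.5,-0.5,0,0,0,0]
    - [0,0,0,0,0,0,0]

```text
clock: 6.25
eef_pos: [0.626, 0.087, 0.2621]
tcp_rot: [0.642, 0.76, -0.075, -0.064]
ft_force: [-1.0, 0.8, 9.1]
finger_gap: 0.008
grip_force: 41.3
```

Request:
step_arm:
  commands:
    - [2,0.5,-1,0,0,0,0]
    - [2,0,-0.5,0,0,0,0]
    - [2,0.5,-0.5,0,0,0,0]
    - [0,0,0,0,0,0,0]

```text
clock: 6.65
eef_pos: [0.6322, 0.088, 0.2607]
tcp_rot: [0.642, 0.76, -0.075, -0.063]
ft_force: [1.3, 0.9, 13.0]
finger_gap: 0.0077
grip_force: 42.7
```

Request:
step_arm:
  commands:
    - [1.5,0.5,-0.5,0,0,0,0]
    - [1,0,0,0,0,0,0]
    - [0,0,0,0,0,0,0]

```text
clock: 6.95
eef_pos: [0.6346, 0.0884, 0.2601]
tcp_rot: [0.642, 0.76, -0.075, -0.063]
ft_force: [0.7, 1.4, 13.8]
finger_gap: 0.0078
grip_force: 42.7
```

Run:
```python
from h import *
import cv2
im=manip.capture("side"); cv2.imwrite("pics/s3.png",im)
im2=manip.capture("scene"); cv2.imwrite("pics/c3.png",np.hstack([cv2.resize(im[130:310,230:370],(400,514)),cv2.resize(im2[130:310,260:400],(400,514))]))
s=manip.state(); print(s["ft_force"],s["eef_pos"])
```

```text
[ 0.09    0.6626 13.7047] [0.6346 0.0884 0.2602]
```

View pics/c3.png

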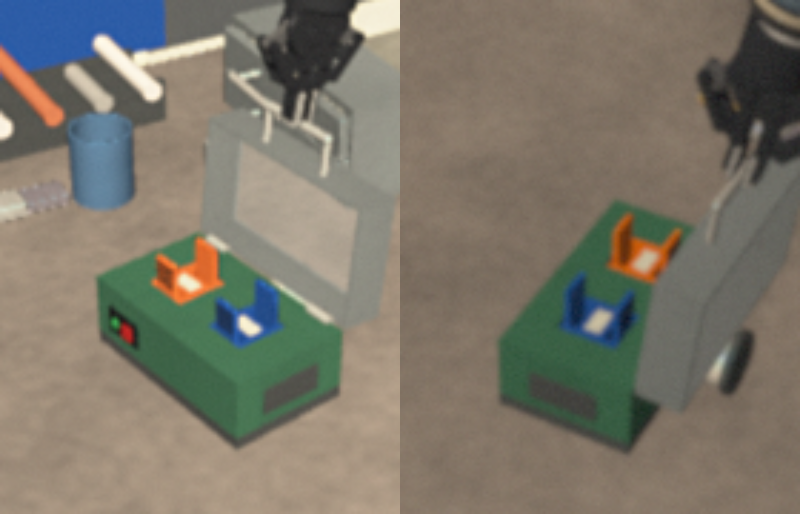

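The cover is just about upright. I'll creep on until the stop pushes back.

Request:
step_arm:
  commands:
    - [1,0,-1,0,0,0,0]
    - [1,0.5,-0.5,0,0,0,0]
    - [1,0,0,0,0,0,0]
    - [0,0,0,0,0,0,0]

```text
clock: 7.45
eef_pos: [0.6378, 0.089, 0.2594]
tcp_rot: [0.642, 0.76, -0.074, -0.063]
ft_force: [0.9, 1.7, 21.3]
finger_gap: 0.0078
grip_force: 43.4
```

Request:
step_arm:
  commands:
    - [1,0,-0.5,0,0,0,0]
    - [1,0.5,0,0,0,0,0]
    - [1,0,0,0,0,0,0]
    - [0,0,0,0,0,0,0]

```text
clock: 7.85
eef_pos: [0.6404, 0.0896, 0.2584]
tcp_rot: [0.642, 0.76, -0.075, -0.063]
ft_force: [-0.9, 1.7, 17.5]
finger_gap: 0.008
grip_force: 43.5
```

Request:
step_arm:
  commands:
    - [1.5,0,0.5,0,0,0,0]
    - [1.5,0.5,0,0,0,0,0]
    - [1,0,-0.5,0,0,0,0]
    - [0,0,0,0,0,0,0]

```text
clock: 8.25
eef_pos: [0.641, 0.0896, 0.2584]
tcp_rot: [0.642, 0.76, -0.078, -0.066]
ft_force: [-32.4, -1.6, 18.6]
finger_gap: 0.0081
grip_force: 43.6
```

Request:
step_arm:
  commands:
    - [1,0,0,0,0,0,0]
    - [1,0.5,-0.5,0,0,0,0]
    - [1,0,0,0,0,0,0]
    - [0,0,0,0,0,0,0]

```text
clock: 8.65
eef_pos: [0.6414, 0.0897, 0.2583]
tcp_rot: [0.642, 0.76, -0.08, -0.068]
ft_force: [-56.9, -5.6, 25.6]
finger_gap: 0.0073
grip_force: 44.7
```

It's on the stop: 57 N is pushing back. I'll ease off, release and retreat.

Request:
step_arm:
  commands:
    - [-3,-0.5,0.5,0,0,0,0]
    - [-1.5,0,0.5,0,0,0,0]
    - [0,0,0,0,0,0,0]

```text
clock: 8.95
eef_pos: [0.6407, 0.0896, 0.2585]
tcp_rot: [0.642, 0.76, -0.077, -0.065]
ft_force: [-19.3, -2.4, 11.7]
finger_gap: 0.0078
grip_force: 43.2
```

Request:
step_arm:
  commands:
    - [-1,0,0.5,0,0,0,0]
    - [0,0,0,0,0,0,0.4]
    - [0,0,0,0,0,0,0.4]
    - [0,0,0,0,0,0,0.4]
    - [0,0,0,0,0,0,0.4]
    - [5,1,24,0,0,0,0.4]
    - [5,1,24,0,0,0,0.4]
    - [-20,0,30,0,0,0,0.4]

```text
clock: 9.75
eef_pos: [0.6133, 0.0891, 0.3166]
tcp_rot: [0.643, 0.761, -0.067, -0.056]
ft_force: [-0.6, -0.7, 0.6]
finger_gap: 0.0343
grip_force: 0.0
```

Request:
step_arm:
  commands:
    - [-30,6,0,0.95,-5.65,0,0.9]
    - [-30,8,0,0.95,-5.65,0,0.9]
    - [-33,8,-25,0,0,0,0.9]
    - [0,6,-40,0,0,0,0.9]
    - [0,0,-40,0,0,0,0.9]
    - [0,0,0,0,0,0,0.9]

```text
clock: 10.35
eef_pos: [0.5686, 0.1078, 0.2227]
tcp_rot: [0.645, 0.763, -0.038, -0.031]
ft_force: [-0.9, 0.3, 0.3]
finger_gap: 0.077
grip_force: 0.0
```

Run:
```python
from h import *
import cv2
s=manip.state(); w=campose("wrist",s); im=manip.capture("wrist")
u=[.53,.0669,.1672]
R_=R.from_quat(s["tcp_rot"]).as_matrix(); print(s["eef_pos"],s["finger_gap"]); print(R_)
print(manip.spot_point("wrist","orange")[:2],manip.spot_point("wrist","blue")[:1])
for y in(-.05,.05):
  for P in([0,y,.083],[-.029,y-.016,.122],[-.029,y+.016,.122],[.029,y-.016,.122],[.029,y+.016,.122]):
    uv=proj(w,unit2w(u,P))[0]; print(P,uv); cv2.circle(im,tuple(int(v) for v in uv),2,(255,0,255),-1)
cv2.imwrite("pics/w4.png",im)
```

```text
[0.5686 0.1078 0.2227] 0.07698976468085902
[[-0.1671  0.9811 -0.0972]
 [ 0.9859  0.1662 -0.0181]
 [-0.0016 -0.0989 -0.9951]]
[{'uv': [290.7, 185.4], 'conf': 0.78}] [{'uv': [299.8, 286.3], 'conf': 0.97}]
[0, -0.05, 0.083] [282.9035 318.7735]
[-0.029, -0.066, 0.122] [236.9561 360.6746]
[-0.029, -0.034, 0.122] [234.0788 324.2664]
[0.029, -0.066, 0.122] [311.3993 365.3891]
[0.029, -0.034, 0.122] [311.158  328.4424]
[0, 0.05, 0.083] [279.109  203.5056]
[-0.029, 0.034, 0.122] [227.2316 237.6239]
[-0.029, 0.066, 0.122] [223.6078 191.768 ]
[0.029, 0.034, 0.122] [310.5824 240.3199]
[0.029, 0.066, 0.122] [310.2771 193.5672]
```

View pics/w4.png

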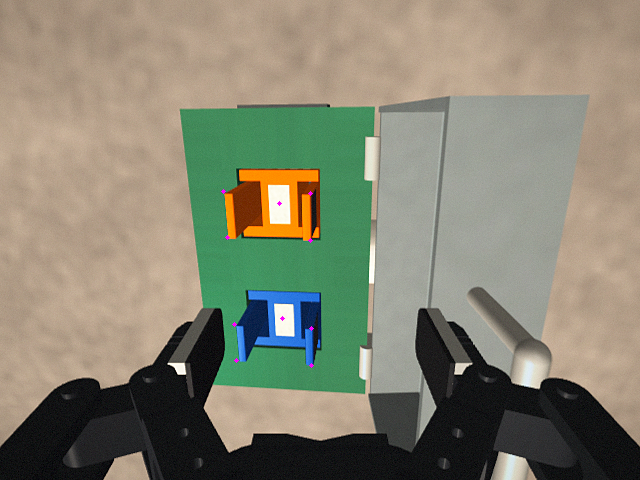

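The predicted points land on the orange label (279,204) and the catch tops. The earlier rows were cut short, so I'll complete the move away from the bar and the levelling.

Request:
step_arm:
  commands:
    - [-24,4,0,0.95,-5.65,0,0.9]
    - [-23,4.5,0,0,0,0,0.9]
    - [0,0,0,0,0,0,0.9]
    - [0,0,0,0,0,0,0.9]

```text
clock: 10.9
eef_pos: [0.5329, 0.1163, 0.2298]
tcp_rot: [0.645, 0.764, -0.005, -0.003]
ft_force: [0.5, -0.6, 1.0]
finger_gap: 0.0768
grip_force: 0.0
```

Run:
```python
from h import *
s=manip.state(); w=campose("wrist",s); im=manip.capture("wrist")
Rm=R.from_quat(s["tcp_rot"]).as_matrix(); print(s["eef_pos"]);print(Rm)
u=[.53,.0669,.1672]
d=np.array(R.from_euler('z',u[2]).as_matrix()).T@(unit2w(u,[0,.05,0])[0]-s["eef_pos"]); print("unit-frame err",d)
tgt=np.array([[-np.sin(u[2]),np.cos(u[2]),0],[np.cos(u[2]),np.sin(u[2]),0],[0,0,-1]]).T
print("rot needed deg",np.degrees(R.from_matrix(tgt@Rm.T).as_rotvec()))
import cv2
hsv=cv2.cvtColor(im,cv2.COLOR_BGR2HSV); m=((hsv[...,1]<50)&(hsv[...,2]>200)).astype(np.uint8)
n,l,st,c=cv2.connectedComponentsWithStats(m)
print([(st[i].tolist(),c[i]) for i in range(1,n) if st[i,4]>300],proj(w,unit2w(u,[0,.05,.083])),proj(w,unit2w(u,[0,-.05,.083])))
```

```text
[0.5329 0.1163 0.2298]
[[-0.1668  0.9859 -0.0104]
 [ 0.986   0.1668 -0.0035]
 [-0.0017 -0.0108 -0.9999]]
unit-frame err [-0.0111  0.0018 -0.2298]
rot needed deg [ 0.2008 -0.5935 -0.0242]
[([391, 157, 14, 41, 457], array([397.5405, 176.512 ])), ([297, 202, 21, 37, 714], array([306.8866, 220.4468])), ([300, 317, 19, 31, 566], array([309.311, 331.864])), ([600, 372, 28, 49, 742], array([613.2251, 392.3477]))] [[307.22   220.3657]] [[308.2617 331.3143]]
```

Request:
step_arm:
  commands:
    - [-11,0,0,0.2,-0.6,0,0.9]
    - [0,0,-30,0,0,0,0.9]
    - [0,0,-30,0,0,0,0.9]
    - [0,0,-30,0,0,0,0.9]
    - [0,0,-25,0,0,0,0.9]
    - [0,0,-15,0,0,0,0.9]
    - [0,0,-8,0,0,0,0.9]
    - [0,0,0,0,0,0,0.9]

```text
clock: 11.75
eef_pos: [0.5211, 0.116, 0.0888]
tcp_rot: [0.646, 0.764, -0.002, -0.001]
ft_force: [-0.1, 0.0, 0.6]
finger_gap: 0.0768
grip_force: 0.0
```

Request:
step_arm:
  commands:
    - [0,0,2,0,0,0,0.3]
    - [0,0,0,0,0,0,0.3]
    - [0,0,0,0,0,0,0.3]
    - [0,0,0,0,0,0,0.3]
    - [0,0,0,0,0,0,0.3]
    - [0,0,0,0,0,0,0.3]
  force: 35

```text
clock: 12.35
eef_pos: [0.5216, 0.1163, 0.093]
tcp_rot: [0.645, 0.764, -0.0, -0.0]
ft_force: [-3.6, -0.5, 13.1]
finger_gap: 0.0414
grip_force: 34.3
```

Request:
step_arm:
  commands:
    - [0,0,3,0,0,0,0.3]
    - [0,0,4,0,0,0,0.3]
    - [0,0,6,0,0,0,0.3]
    - [0,0,8,0,0,0,0.3]
    - [0,0,0,0,0,0,0.3]

```text
clock: 12.85
eef_pos: [0.5214, 0.1163, 0.1136]
tcp_rot: [0.645, 0.764, -0.001, -0.001]
ft_force: [0.7, 1.1, -1.9]
finger_gap: 0.0408
grip_force: 36.5
```

Request:
step_arm:
  commands:
    - [0,0,15,0,0,0,0.3]
    - [0,0,18,0,0,0,0.3]
    - [0,0,18,0,0,0,0.3]
    - [0,0,18,0,0,0,0.3]
    - [0,0,18,0,0,0,0.3]
    - [0,0,15,0,0,0,0.3]
    - [0,0,8,0,0,0,0.3]
    - [0,0,0,0,0,0,0.3]

```text
clock: 13.65
eef_pos: [0.5211, 0.1162, 0.223]
tcp_rot: [0.645, 0.764, -0.001, -0.001]
ft_force: [0.3, -0.0, -2.4]
finger_gap: 0.0412
grip_force: 36.5
```

Request:
step_arm:
  commands:
    - [0,0,0,0,0,0,0.3]
    - [0,0,0,0,0,0,0.3]
    - [0,0,0,0,0,0,0.3]
    - [0,0,0,0,0,0,0.3]

```text
clock: 14.05
eef_pos: [0.5204, 0.116, 0.2218]
tcp_rot: [0.645, 0.764, -0.002, -0.001]
ft_force: [0.1, 0.4, -1.7]
finger_gap: 0.0412
grip_force: 36.5
```

Run:
```python
from h import *
import cv2
a=manip.capture("side"); b=manip.capture("scene")
cv2.imwrite("pics/e.png",np.hstack([cv2.resize(a[130:310,230:370],(400,514)),cv2.resize(b[130:310,270:410],(400,514))]))
```

```text
(no output)
```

View pics/e.png

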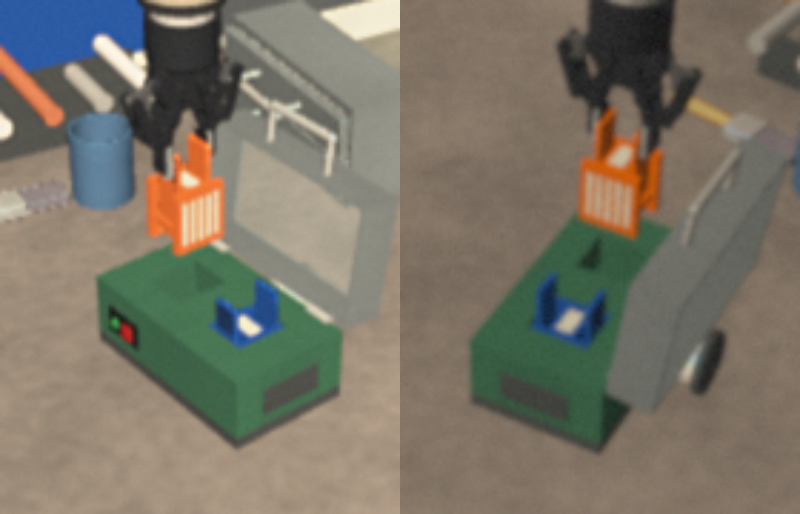

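Orange is held upright clear of its bay, with its underside about 59 mm above the deck. Blue is still seated and the cover stands open.

```bash
python3 -c "
from plant import manip
print(manip.finish_job())"
```

```text
the job is handed in; nothing more can be done
None
```

The job is handed in: the cover is open on its stop, though I pushed it there to about 57 N at the wrist before easing off. The orange cassette is held pinched and upright, its underside about 59 mm above the deck, and the blue one is still seated.

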